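# Scrub out the tall beaker with the bottle brush

## Robot

A 6-joint arm with a two-finger parallel gripper is mounted at the origin on a cart in front of the work surface, level with it; the furniture and walls round the work are solid. World frame = base frame: x ahead of the robot, y to its left, z up, the work surface at z = 0. Lengths are in m, angles in rad, forces in N, time in s.
With the tool pointing down it reaches from about 0.35 to 1 m from the base axis. Payload 7.1 kg.
Tool frame: the origin (TCP) lies on the centre line of the jaws, within the pads' length; the fingertips stand robot.tip_reach ahead of it and the grasp point (between the pads) lies 6 mm ahead of it (robot.tip_reach is the distance from the TCP to the fingertips, in m); z points along the fingers, x is the direction in which the jaws open and shut, and the axes are right-handed (so a half turn about z gives the same grasp; the last joint's range is limited). The gripper opens to 85 mm and grips with 20 to 120 N. Pads are 22 mm wide; open, the fingers measure 114 mm over their backs; the gripper's body (76 mm by 85 mm) begins 54 mm behind the grasp point. The pads swing forward as they close: fully open they stand 13 mm farther back than shut.
Start: joints at [1.173, 0.423, 1.63, -0, 1.089, -0.019], TCP at [0.231, 0.581, 0.256] pointing down, gripper open.
Joint ranges: [-3, 3], [-0.9, 2.11], [0.09, 2.58], [-1.31, 4.45], [0.11, 2.69], [-2.54, 2.54]. Speed limits (rad/s): [2.39, 2.39, 3.01, 3.14, 3.14, 3.14].

## Interface

Orientations are given as a unit quaternion [x, y, z, w].
In Python, from workcell import robot, capture, get_calibration gives the robot as it stands.
- The arm moves only by the tool step_arm, never from a script. Its argument "increments" is one flat list of numbers, 6 for each row, row after row: the shift along the tool's x, y, z as a fraction of full scale, then the turn, a rotation vector about the tool's x, y, z as a fraction of full scale. A call has 1 to 12 rows; each row is the pose to reach, as a shift and turn from the pose commanded when the call began, along the tool's axes at that moment; what a row does not reach only later rows make up. Full scale, the value 1, is 1000 mm for a shift and pi/2 rad for a turn. A row lasts 1/12 s, in which the tool goes at most 41.7 mm and 7.16 degrees, less where a joint would pass 70% of its speed; a pose out of reach is approached as far as the arm can. A call with a number of a shift or a turn outside -1 to 1 is refused whole. A call with a gripper value outside its range is refused whole. "jaw" is the closure in counts, from 0 (fully open) to 255 (shut), set as the call begins (left out, the last holds). The fingers move at their own pace and stop on an object; "grip_force" is the grip in N (left out, the last holds). Time passes only in rows, so rows that repeat a pose let the fingers close. It gives the time, the measured TCP pose, the force and the opening at its end, in the units of the state.
- robot.sense(): the state, without advancing time (a new reading comes with each control period).
- capture(name): name is "scene" or "top" or "wrist"; returns the picture (400x640x3 uint8, blue, green, red); there is no depth.
- get_calibration(name): a dict with "fx", "fy", "cx", "cy" (pixels), "T" (4x4, takes a point from camera to world coordinates); the wrist camera has in their place "mount" (4x4, takes a point from camera to tool coordinates, whose origin is the TCP and whose axes are the tool frame's). Camera axes: x right, y down, z forward; pixel columns grow to the right and rows downward; lengths in m; the calibration is good to about 2 mm. The wrist camera is an equidistant fisheye: a pixel r from the principal point sees the ray r / f radians off the axis. A picture is of the moment at which its call begins: read the wrist's pose just before it. get_calibration takes no time and is no camera call.
- robot.close_job(): hands the job in, once; it reports no verdict.
The state is a dict: "time_s": time; "qpos": joint angles; "dq": joint speeds; "joint_efforts": joint torques, N m; "position": TCP position; "tcp_rot": TCP orientation; "wrist_force": force on the tool from outside, world axes, zero at the start; "moment": the same for the moment, N m; "gripper_width": finger opening in m.
Only numpy, scipy, OpenCV 4.12 (cv2) and the standard library are available. Lean on these libraries where they do the work, as an engineer would, in place of code of your own. Each camera call takes 0.05 s, during which the arm holds its last target.

## Task

Scrub out the tall steel beaker with the bottle brush: push the brush down to the bottom of the beaker three times, each time drawing its tip back up past the middle of the beaker before the next push. Then stand the brush back in its holder and let go; leave the beaker standing where it is.

Things in the scene. Friction and masses are not known exactly. Their poses are not given: they have to be found in the camera images.
- brush_grip (a point): Bottle brush, standing tip down in its holder: total length 220 mm. This point is the middle of its wooden handle, which is a round upright bar 22 mm thick and 70 mm long, where it is to be gripped. The brush tip lies 185 mm straight below this point and the handle's top end 35 mm above it. From the tip up: a stiff round bristle head 32 mm thick and 75 mm long, then a bare 6 mm wire stem up to the handle. z points up along the brush, from tip to handle. Mass about 0.08 kg.
- brush_tip (a point): The lower end of the bottle brush: centre of the flat end of its bristle head, on the brush's axis, 185 mm below the middle of the handle. z points up along the brush.
- beaker: Tall open beaker of plain stainless steel, 110 mm high, loose on the table, about 0.3 kg; outer diameter 72 mm at the foot, 80 mm at the rim; wall 3 mm, the inner floor 4 mm above the table. It is the tallest vessel near the holder; the see-through mixing cup with a stir stick and the small glass jar near it are bystanders. The origin is the centre of its underside, z up.
- brush_stand: Brush holder, fixed to the table: dark round foot 84 mm across with a grey open-topped socket, 85 mm high in all. The socket is a round well 50 mm across inside that flares to 68 mm at the mouth; its floor is 10 mm above the table. The brush's bristle head stands in it. The origin is the centre of its underside, z up.
There are look-alikes about, which are no part of the job. Of the things that look like the part that bears brush_grip, the larger one is meant. Leave any purple look-alike of the brush_stand alone.

How it is judged:
By the outcome, as a careful person would: the job done as asked, in the order asked, and still so for the second after the job is handed in, with the robot touching nothing.
It also fails if it takes over 58 s, if anything falls off the work surface, if the arm or the gripper's body presses on something with over 40 N, if the wrist force passes 120 N, or if a joint passes its speed limit or range.

## Working session

There is one attempt and no reset: what is moved stays moved. The work goes in short steps, Python scripts to look and compute and a tool call to move; the robot and the scene stay as the last step left them, time stands still between calls to the robot, and variables do not carry over. Pictures are saved under pics/ and viewed, and the job is handed in when it is done.

Besides the shell and the picture viewer there is one more tool, called after "Call:" by a JSON object that holds its "name" and its "arguments". step_arm: Moves the arm, as the interface text tells. Its arguments: {"type":"object","properties":{"increments":{"type":"array"},"jaw":{"type":"number"},"grip_force":{"type":"number"}},"required":["increments"]}

```bash
mkdir -p pics; ls
python3 - <<'E'
from workcell import robot, capture, get_calibration
import cv2
print(robot.sense(), robot.tip_reach)
for n in("scene","top","wrist"):
    cv2.imwrite(f"pics/{n}0.png",capture(n)); print(n,get_calibration(n))
E
```

```text
pics
{'time_s': 0.0, 'qpos': array([ 1.17299842e+00,  4.23825069e-01,  1.63069330e+00, -3.11685117e-06,
        1.08859039e+00, -1.90275221e-02]), 'dq': array([ 0.00063228,  0.00068544, -0.000466  ,  0.00010807, -0.00211415,
       -0.00146828]), 'joint_efforts': array([ 1.32128665e-03, -5.57382917e+01, -2.81740111e+01,  7.14969315e-05,
        7.34789937e-03, -1.40637761e-05]), 'position': array([0.23090809, 0.58023611, 0.25555421]), 'tcp_rot': array([ 8.27579652e-01,  5.61347793e-01, -6.34579896e-04,  4.14674767e-04]), 'wrist_force': array([-0.57164787,  0.36897826, -0.16605571]), 'moment': array([ 0.05586287,  0.00378197, -0.01480376]), 'gripper_width': 0.08537560584571559} 0.025
scene {'fx': 438.2074567771888, 'fy': 438.2074567771888, 'cx': 326.73717439351907, 'cy': 204.64978930100057, 'T': array([[-0.54515171, -0.34951822,  0.76200172, -0.26829804],
       [-0.83815191,  0.20811312, -0.50417289,  0.73685816],
       [ 0.01763506, -0.91352391, -0.40640259,  0.51989806],
       [ 0.        ,  0.        ,  0.        ,  1.        ]])}
top {'fx': 366.8753087629835, 'fy': 366.8753087629835, 'cx': 318.3230917950576, 'cy': 203.02861302644362, 'T': array([[ 0.02233326, -0.98605711,  0.1649018 ,  0.33683372],
       [-0.99969557, -0.02375645, -0.0066631 ,  0.26775912],
       [ 0.01048768, -0.16470279, -0.98628748,  0.97481086],
       [ 0.        ,  0.        ,  0.        ,  1.        ]])}
wrist {'fx': 309.70691628693146, 'fy': 309.70691628693146, 'cx': 321.13355865697366, 'cy': 204.35885094623544, 'mount': array([[ 9.99999635e-01,  7.23280639e-04,  4.55902314e-04,
        -6.71643788e-04],
       [-8.22757563e-04,  9.59089974e-01,  2.83100237e-01,
        -7.24911200e-02],
       [-2.32490418e-04, -2.83100509e-01,  9.59090219e-01,
        -1.17069628e-01],
       [ 0.00000000e+00,  0.00000000e+00,  0.00000000e+00,
         1.00000000e+00]])}
```

View pics/scene0.png

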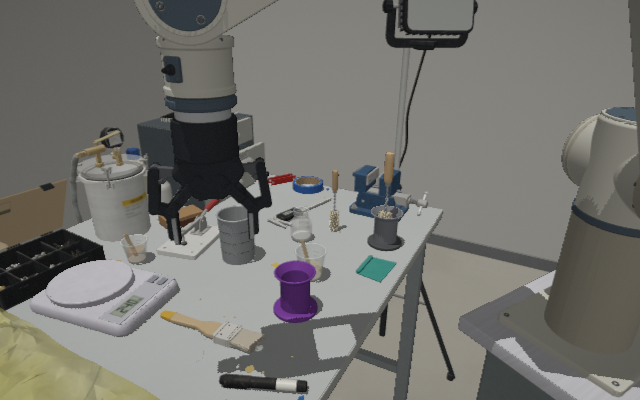

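View pics/top0.png

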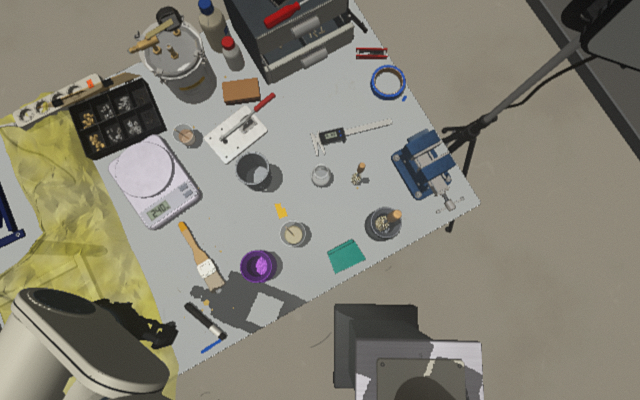

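View pics/wrist0.png

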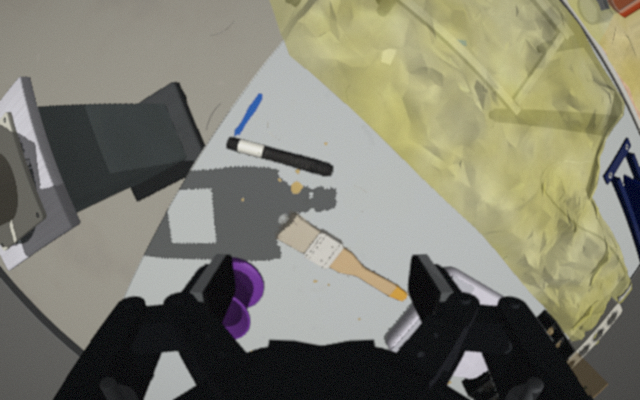

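The scene camera shows two brush-like things. The large one stands in the grey holder (scene 389,170; top 396,214), and a small one stands free (scene 336,185; top 360,170). The larger one in the grey holder is meant. The steel beaker is at scene (237,235) and top (253,172), and the purple holder is a decoy. I'll confirm with enlarged crops.

Run:
```python
import cv2
a=cv2.imread("pics/scene0.png")[135:275,200:440]
cv2.imwrite("pics/c1.png",cv2.resize(a,None,fx=3.3,fy=3.3,interpolation=cv2.INTER_CUBIC))
a=cv2.imread("pics/top0.png")[120:260,220:460]
cv2.imwrite("pics/c2.png",cv2.resize(a,None,fx=3.3,fy=3.3,interpolation=cv2.INTER_CUBIC))
```

```text
(no output)
```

View pics/c1.png

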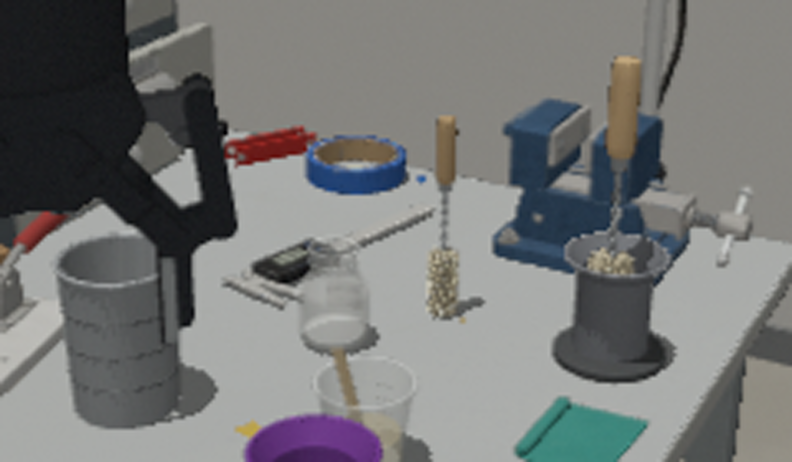

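View pics/c2.png

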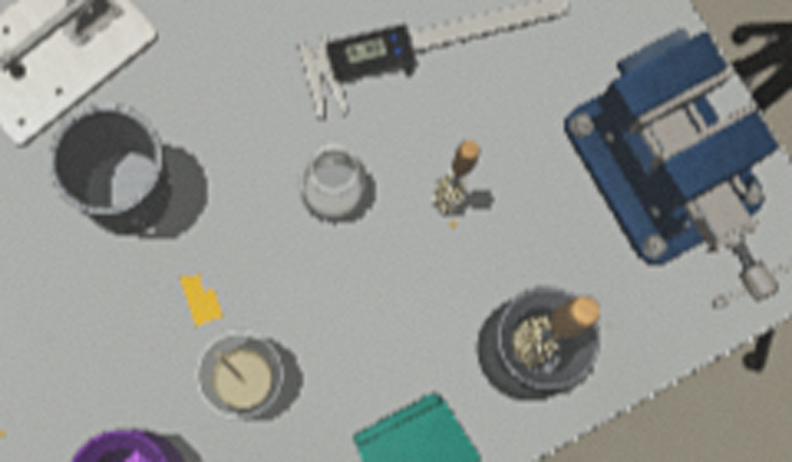

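The crops confirm it: the large brush is in the grey holder at crop1 (620,150) and crop2 (575,315), and the beaker rim centre is at crop2 (108,160). Next I'll triangulate.

```bash
cat > h.py <<'E'
import numpy as np
from workcell import robot,capture,get_calibration
def ray(n,u,v):
    c=get_calibration(n);T=c["T"]
    d=T[:3,:3]@np.array([(u-c["cx"])/c["fx"],(v-c["cy"])/c["fy"],1.]);return T[:3,3],d/np.linalg.norm(d)
def atz(n,u,v,z):
    o,d=ray(n,u,v);return o+d*(z-o[2])/d[2]
def tri(p,q):
    rs=[ray("scene",*p),ray("top",*q)]
    A=np.zeros((3,3));b=np.zeros(3)
    for o,d in rs:
        M=np.eye(3)-np.outer(d,d);A+=M;b+=M@o
    x=np.linalg.solve(A,b);return x,[np.linalg.norm((np.eye(3)-np.outer(d,d))@(x-o)) for o,d in rs]
def proj(n,P):
    c=get_calibration(n);p=np.linalg.inv(c["T"])@np.r_[P,1];return c["fx"]*p[0]/p[2]+c["cx"],c["fy"]*p[1]/p[2]+c["cy"]
S=lambda x,y:(200+x/3.3,135+y/3.3)
Tp=lambda x,y:(220+x/3.3,120+y/3.3)
E
python3 - <<'E'
from h import *
np.set_printoptions(precision=4,suppress=True)
print("htop",tri(S(627,62),Tp(585,309)))
print("hbot",tri(S(620,157),Tp(558,331)))
print("stand rim",atz("top",*Tp(550,335),.085),atz("scene",*S(617,257),.085),tri(S(617,257),Tp(550,335)))
print("stand foot",atz("scene",*S(613,350),.008),atz("top",*Tp(538,347),0.005))
print("beaker rim",atz("top",*Tp(108,160),.11))
print("beaker foot scene",atz("scene",*S(125,398),.0), )
print("bristle top", atz("top",*Tp(535,338),.085))
print("jar",atz("top",*Tp(335,185),.05),"small brush",atz("top",*Tp(467,153),.12),"cup",atz("top",*Tp(243,375),.07),'vise',atz("top",*Tp(700,210),.07))
E
```

```text
htop (array([0.4433, 0.0992, 0.2272]), [np.float64(0.00047440648772913727), np.float64(0.0004744064877291943)])
hbot (array([0.4376, 0.1031, 0.1608]), [np.float64(7.722262852325587e-06), np.float64(7.72226285233346e-06)])
stand rim [0.4438 0.0938 0.085 ] [0.4345 0.1013 0.085 ] (array([0.4445, 0.0924, 0.0789]), [np.float64(0.0001730793344945707), np.float64(0.0001730793344944505)])
stand foot [0.4352 0.0971 0.008 ] [0.4435 0.0879 0.005 ]
beaker rim [0.5625 0.4227 0.11  ]
beaker foot scene [0.5696 0.4246 0.    ]
bristle top [0.4413 0.1049 0.085 ]
jar [0.5624 0.2548 0.05  ] small brush [0.5717 0.1601 0.12  ] cup [0.4102 0.3208 0.07  ] vise [ 0.5448 -0.0252  0.07  ]
```

Call:
{"name": "step_arm", "arguments": {"increments": [-0.03,0.03,-0.02,0,0,0,-0.06,0.06,-0.04,0,0,0,-0.09,0.09,-0.06,0,0,0,-0.12,0.12,-0.075,0,0,0,-0.15,0.15,-0.075,0,0,0,-0.18,0.18,-0.075,0,0,0,-0.21,0.21,-0.075,0,0,0,-0.24,0.24,-0.075,0,0,0,-0.27,0.27,-0.075,0,0,0,-0.3,0.3,-0.075,0,0,0,-0.33,0.33,-0.075,0,0,0,-0.345,0.345,-0.075,0,0,0], "jaw": 0}}

```text
time_s: 1.15
position: [0.4231, 0.1332, 0.3314]
tcp_rot: [0.828, 0.561, 0.0, 0.0]
wrist_force: [-0.3, 0.5, -1.2]
gripper_width: 0.0854
```

Run:
```python
from h import *
import cv2
s=robot.sense();print(s["time_s"],s["position"],s["tcp_rot"],s["qpos"])
for n in("scene","wrist","top"):
    cv2.imwrite(f"pics/{n}1.png",capture(n))
a=cv2.imread("pics/scene1.png")[135:275,200:440]
cv2.imwrite("pics/c3.png",cv2.resize(a,None,fx=3.3,fy=3.3,interpolation=cv2.INTER_CUBIC))
a=cv2.imread("pics/top1.png")[120:260,220:460]
cv2.imwrite("pics/c4.png",cv2.resize(a,None,fx=3.3,fy=3.3,interpolation=cv2.INTER_CUBIC))
```

```text
1.15 [0.42306555 0.13321194 0.331418  ] [8.27536488e-01 5.61411918e-01 1.35164784e-04 3.37446533e-05] [ 2.78199960e-01  5.56483092e-02  1.93204506e+00  2.22999091e-05
  1.15362140e+00 -9.13991056e-01]
```

View pics/wrist1.png

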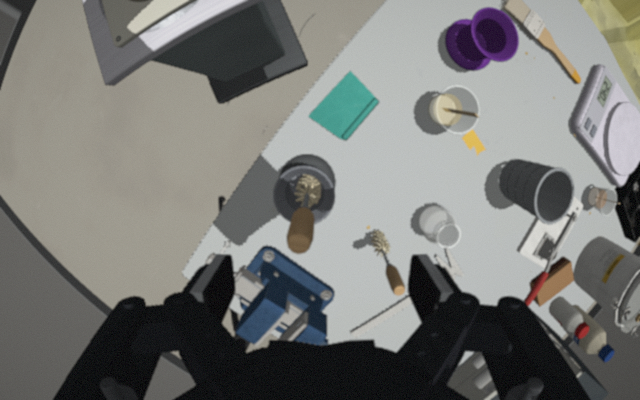

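View pics/c3.png

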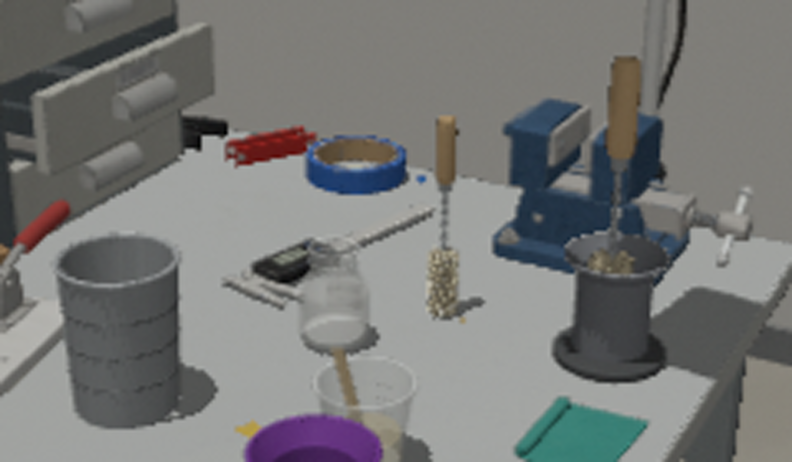

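View pics/c4.png

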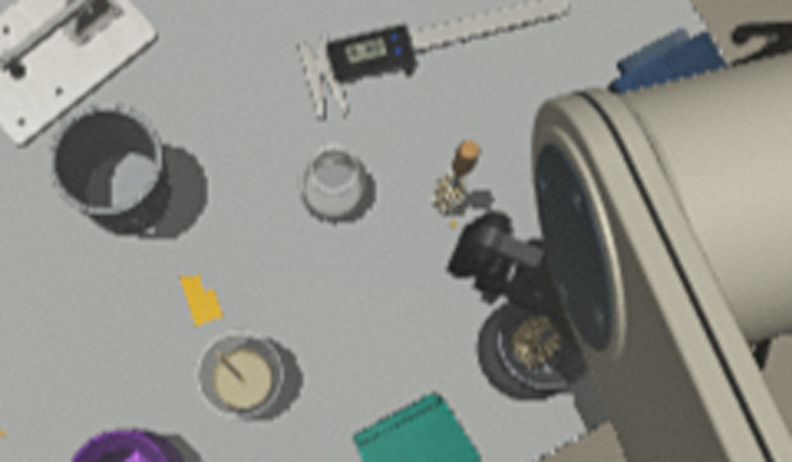

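Run:
```python
import cv2
im=cv2.imread("pics/wrist1.png")
cv2.imwrite("pics/c5.png",cv2.resize(im[140:270,250:370],None,fx=4.5,fy=4.5,interpolation=cv2.INTER_CUBIC))
cv2.imwrite("pics/c6.png",cv2.resize(im[140:240,480:600],None,fx=5,fy=5,interpolation=cv2.INTER_CUBIC))
a=cv2.imread("pics/scene1.png")[195:275,210:260]
cv2.imwrite("pics/c7.png",cv2.resize(a,None,fx=7,fy=7,interpolation=cv2.INTER_CUBIC))
```

```text
(no output)
```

View pics/c5.png

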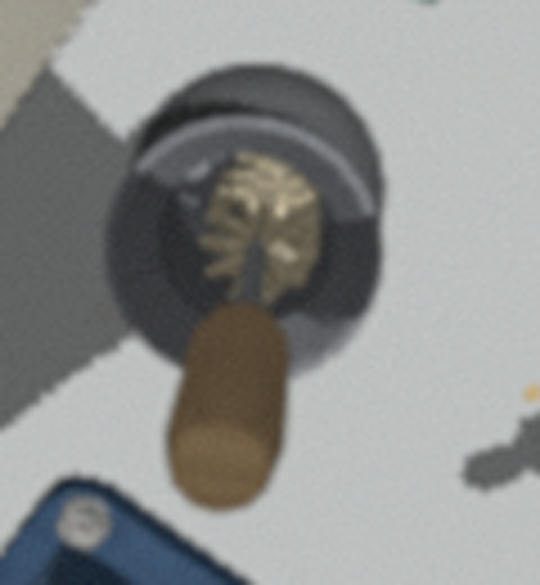

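View pics/c6.png

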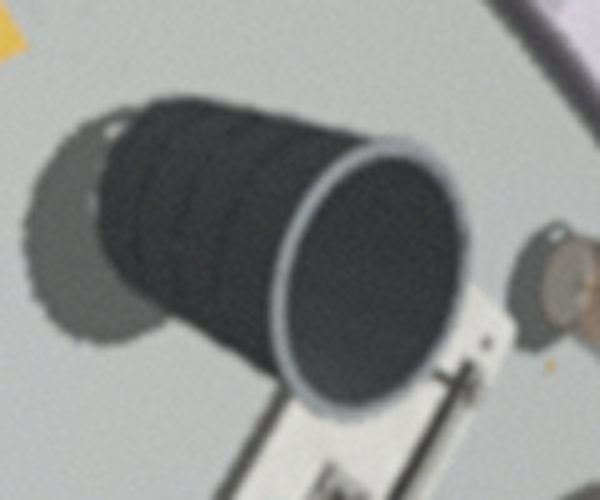

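View pics/c7.png

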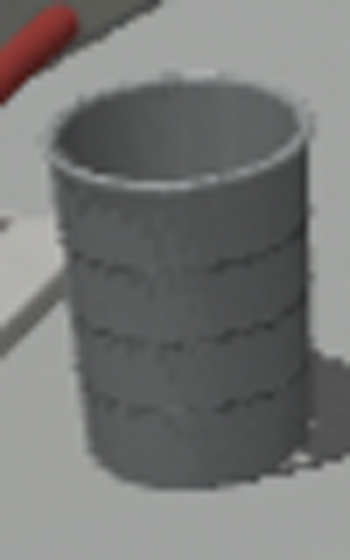

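```bash
cat >> h.py <<'E'
from scipy.spatial.transform import Rotation as R
def wray(u,v,pos,q):
    c=get_calibration("wrist");a=np.array([u-c["cx"],v-c["cy"]]);r=np.hypot(*a);th=r/c["fx"]
    d=np.r_[np.sin(th)*a/r,np.cos(th)];M=c["mount"];Rt=R.from_quat(q).as_matrix()
    return Rt@M[:3,3]+pos, Rt@(M[:3,:3]@d)
def watz(u,v,z,pos,q):
    o,d=wray(u,v,pos,q);return o+d*(z-o[2])/d[2]
E
python3 - <<'E'
from h import *
np.set_printoptions(precision=4,suppress=True)
p=np.array([.42307,.13321,.33142]);q=[.82754,.56141,.00013,.00003]
C=lambda x,y:(250+x/4.5,140+y/4.5)
print("htop",watz(*C(222,465),.23,p,q), atz("top",*Tp(585,309),.23),atz("scene",*S(626,62),.23))
print("hbot",watz(*C(247,345),.16,p,q),atz("scene",*S(620,157),.16))
print("rim",watz(*C(244,243),.085,p,q),atz("top",*Tp(550,335),.085),atz("scene",*S(617,255),.085))
print("bristle top",watz(*C(262,225),.085,p,q))
print("foot",watz(*C(255,190),.0,p,q))
print("beaker",watz(480+372/5,140+280/5,.11,p,q),atz("scene",210+182/7,195+133/7,.11),atz("top",*Tp(108,160),.11),tri((210+182/7,195+133/7),Tp(108,160)))
E
```

```text
htop [0.4383 0.1085 0.23  ] [0.4432 0.1002 0.23  ] [0.4366 0.1054 0.23  ]
hbot [0.4405 0.1085 0.16  ] [0.4391 0.1018 0.16  ]
rim [0.4355 0.1057 0.085 ] [0.4438 0.0938 0.085 ] [0.4371 0.0991 0.085 ]
bristle top [0.4327 0.1121 0.085 ]
foot [0.4389 0.1034 0.    ]
beaker [0.558  0.4319 0.11  ] [0.5594 0.4256 0.11  ] [0.5625 0.4227 0.11  ] (array([0.5633, 0.4236, 0.1078]), [np.float64(0.000530130476604911), np.float64(0.0005301304766050776)])
```

Call:
{"name": "step_arm", "arguments": {"increments": [-0.01,0.013,0.02,0,0,0,-0.02,0.0255,0.04,0,0,0,-0.02,0.0255,0.056,0,0,0,-0.02,0.0255,0.056,0,0,0,-0.02,0.0255,0.056,0,0,0]}}

```text
time_s: 1.72
position: [0.4384, 0.108, 0.2748]
tcp_rot: [0.827, 0.562, -0.001, -0.001]
wrist_force: [0.3, -0.2, 0.6]
gripper_width: 0.0852
```

Run:
```python
from h import *
import cv2
s=robot.sense();print(s["time_s"],s["position"],s["tcp_rot"],s["dq"])
im=capture("wrist");cv2.imwrite("pics/wrist2.png",im)
cv2.imwrite("pics/c8.png",cv2.resize(im[140:340,200:440],None,fx=3,fy=3,interpolation=cv2.INTER_CUBIC))
im=capture("scene")
cv2.imwrite("pics/c9.png",cv2.resize(im[100:260,300:460],None,fx=3.6,fy=3.6,interpolation=cv2.INTER_CUBIC))
```

```text
1.7167 [0.43837866 0.10802584 0.27480405] [ 8.27320184e-01  5.61729299e-01 -1.06276069e-03 -6.14739583e-04] [ 0.00582889 -0.02572286 -0.02747242 -0.00239707  0.00615681 -0.00269423]
```

View pics/c8.png

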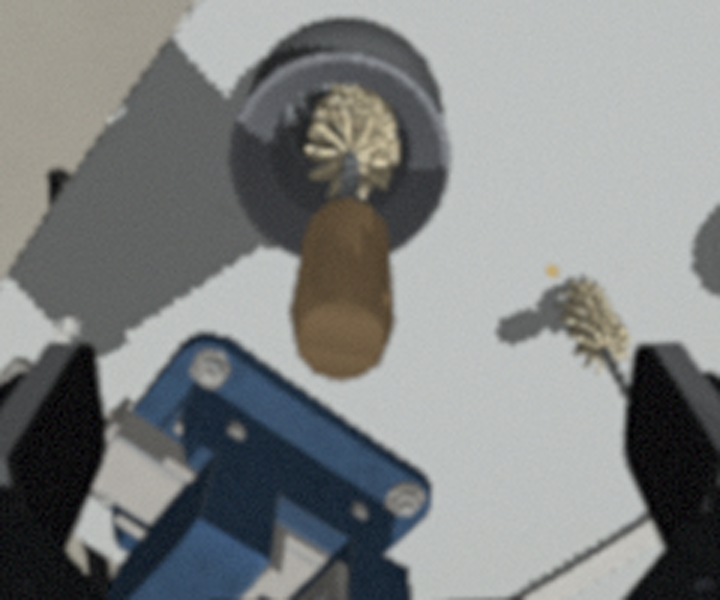

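View pics/c9.png

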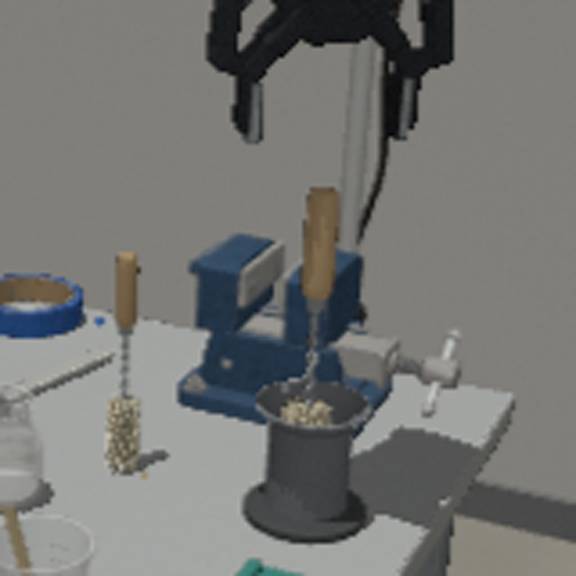

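Run:
```python
from h import *
np.set_printoptions(precision=4,suppress=True)
p=np.array([.43838,.10803,.27480]);q=[.82732,.56173,-.00106,-.00061]
C=lambda x,y:(200+x/3,140+y/3)
Rt=R.from_quat(q).as_matrix()
for nm,u,z in(("top",(342,338),.23),("hbot",(345,230),.16),("rim",(340,155),.085),("bristle",(352,140),.085),("foot",(345,110),.0)):
    w=watz(*C(*u),z,p,q);print(nm,w,Rt.T@(w-p))
```

```text
top [0.4406 0.1021 0.23  ] [-0.0047  0.0043  0.0448]
hbot [0.4418 0.1007 0.16  ] [-0.0054  0.0061  0.1148]
rim [0.439  0.0984 0.085 ] [-0.0085  0.0046  0.1898]
bristle [0.4357 0.1041 0.085 ] [-0.0044 -0.0007  0.1898]
foot [0.4402 0.098  0.    ] [-0.0084  0.006   0.2748]
```

Call:
{"name": "step_arm", "arguments": {"increments": [-0.004,0.003,0.02,0,0,0,-0.004,0.003,0.04,0,0,0,-0.004,0.003,0.06,0,0,0,-0.004,0.003,0.073,0,0,0,-0.004,0.003,0.073,0,0,0,-0.004,0.003,0.073,0,0,0]}}

```text
time_s: 2.32
position: [0.4407, 0.103, 0.203]
tcp_rot: [0.827, 0.562, 0.0, 0.0]
wrist_force: [1.9, 0.5, -0.0]
gripper_width: 0.0853
```

Run:
```python
from h import *
import cv2
s=robot.sense();print(s["time_s"],s["position"])
im=capture("wrist")
cv2.imwrite("pics/c10.png",cv2.resize(im[140:400,200:440],None,fx=2.2,fy=2.2,interpolation=cv2.INTER_CUBIC))
```

```text
2.3167 [0.44071631 0.10297801 0.2029587 ]
```

View pics/c10.png

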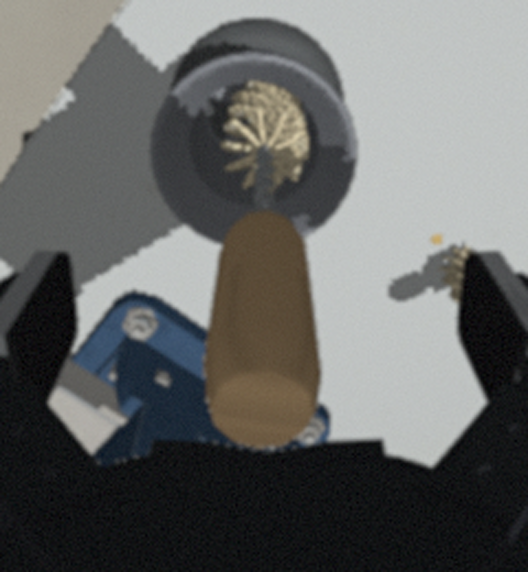

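The handle (crop 263,400) is centred between the jaws, whose midpoint is at about crop 267. Closing the gripper now.

Call:
{"name": "step_arm", "arguments": {"increments": [0,0,0,0,0,0,0,0,0,0,0,0,0,0,0,0,0,0,0,0,0,0,0,0,0,0,0,0,0,0,0,0,0,0,0,0,0,0,0,0,0,0,0,0,0,0,0,0,0,0,0,0,0,0,0,0,0,0,0,0,0,0,0,0,0,0,0,0,0,0,0,0], "jaw": 255, "grip_force": 50}}

```text
time_s: 3.37
position: [0.4409, 0.1024, 0.2028]
tcp_rot: [0.828, 0.561, 0.0, 0.0]
wrist_force: [-0.5, -0.8, 5.3]
gripper_width: 0.0204
```

Call:
{"name": "step_arm", "arguments": {"increments": [0,0,-0.02,0,0,0,0,0,-0.045,0,0,0,0,0,-0.07,0,0,0,0,0,-0.1,0,0,0,0,0,-0.13,0,0,0,0,0,-0.14,0,0,0,0,0,-0.14,0,0,0,0,0,-0.14,0,0,0]}}

```text
time_s: 4.03
position: [0.4402, 0.1023, 0.3417]
tcp_rot: [0.828, 0.561, -0.0, -0.0]
wrist_force: [0.6, 0.7, -1.0]
gripper_width: 0.0209
```

Run:
```python
from h import *
import cv2
s=robot.sense();print(s["time_s"],s["position"],s["tcp_rot"],s["wrist_force"],s["gripper_width"],s["qpos"])
im=capture("wrist");cv2.imwrite("pics/w4.png",im)
im=capture("scene");cv2.imwrite("pics/s4.png",im)
cv2.imwrite("pics/c11.png",cv2.resize(im[50:250,300:460],None,fx=3,fy=3,interpolation=cv2.INTER_CUBIC))
```

```text
4.0333 [0.44018505 0.10229256 0.3416552 ] [ 8.27608947e-01  5.61305101e-01 -1.08893276e-04 -5.45738341e-05] [ 0.57388845  0.72131939 -1.03230709] 0.020915248589141407 [ 2.01986763e-01  5.91823919e-02  1.90358431e+00  1.85944310e-05
  1.17906895e+00 -9.89944171e-01]
```

View pics/c11.png

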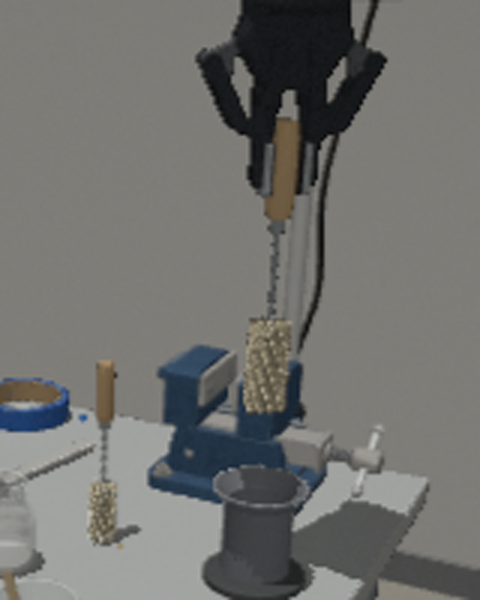

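View pics/w4.png

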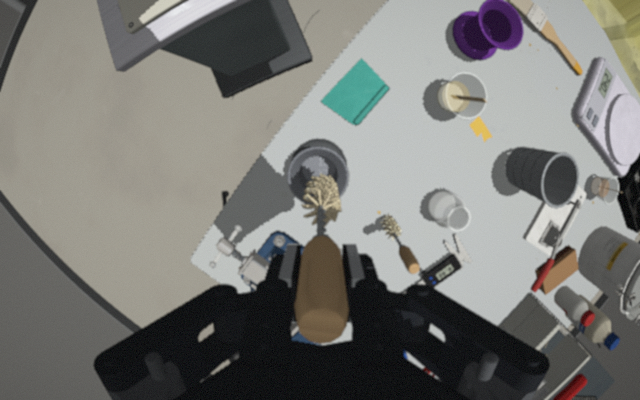

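Run:
```python
from h import *
np.set_printoptions(precision=4,suppress=True)
C=lambda x,y:(300+x/3,50+y/3)
T=np.array([.4402,.1023,0])
for z in(.335,.301,.15): print(z,[ (np.array(proj("scene",[.4402,.1023,z]))-[300,50])*3])
s=(C(264,409),C(278,219),C(287,119))
for u,z in zip(s,(.15,.30,.37)): print(z,atz("scene",*u,z))
print(np.array(proj("scene",[.4402,.1023,.37])))
```

```text
0.335 [array([280.3781, 167.5673])]
0.301 [array([276.6321, 214.9207])]
0.15 [array([261.2337, 409.5725])]
0.15 [0.44   0.0997 0.15  ]
0.3 [0.4333 0.1069 0.3   ]
0.37 [0.4339 0.1053 0.37  ]
[394.7839  89.1122]
```

Call:
{"name": "step_arm", "arguments": {"increments": [0.015,0,0,0,0,0,0.04,-0.001,0,0,0,0,0.07,-0.001,0,0,0,0,0.1,-0.002,0,0,0,0,0.14,-0.002,0,0,0,0,0.18,-0.003,0,0,0,0,0.22,-0.004,0,0,0,0,0.26,-0.004,0,0,0,0,0.3,-0.005,0,0,0,0,0.325,-0.006,0,0,0,0,0.345,-0.006,0,0,0,0,0.345,-0.006,0,0,0,0]}}

```text
time_s: 5.13
position: [0.5625, 0.4282, 0.3385]
tcp_rot: [0.827, 0.562, -0.002, -0.0]
wrist_force: [-0.5, -0.0, -1.4]
gripper_width: 0.0208
```

Call:
{"name": "step_arm", "arguments": {"increments": [0,0,0,0,0,0,0,0,0,0,0,0,0,0,0,0,0,0]}}

```text
time_s: 5.38
position: [0.5621, 0.424, 0.3412]
tcp_rot: [0.828, 0.561, -0.001, 0.0]
wrist_force: [-0.8, -0.5, -0.0]
gripper_width: 0.0206
```

Run:
```python
from h import *
import cv2
s=robot.sense();print(s["time_s"],s["position"],s["tcp_rot"],s["wrist_force"],s["gripper_width"],s["qpos"])
im=capture("wrist");cv2.imwrite("pics/w5.png",im)
cv2.imwrite("pics/c12.png",cv2.resize(im[100:320,200:440],None,fx=2.7,fy=2.7,interpolation=cv2.INTER_CUBIC))
im=capture("scene");cv2.imwrite("pics/s5.png",im)
cv2.imwrite("pics/c13.png",cv2.resize(im[80:280,160:320],None,fx=3,fy=3,interpolation=cv2.INTER_CUBIC))
im=capture("top");cv2.imwrite("pics/t5.png",im)
cv2.imwrite("pics/c14.png",cv2.resize(im[100:260,180:360],None,fx=3.6,fy=3.6,interpolation=cv2.INTER_CUBIC))
```

```text
5.3833 [0.56209624 0.42400869 0.34124175] [ 8.27762592e-01  5.61077465e-01 -1.07406818e-03  1.28631664e-04] [-0.81057623 -0.47956829 -0.04997495] 0.020587641804737208 [ 6.29439744e-01  4.69742869e-01  1.35596194e+00 -1.90684044e-04
  1.31804344e+00 -5.61886937e-01]
```

View pics/c12.png

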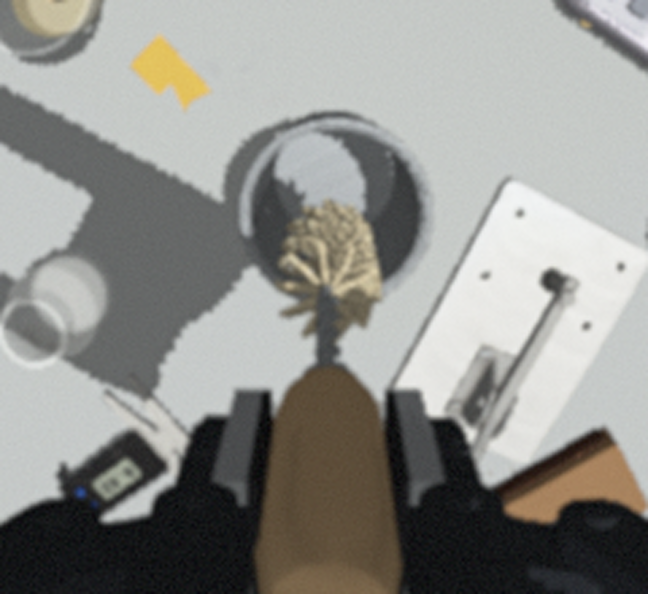

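View pics/c13.png

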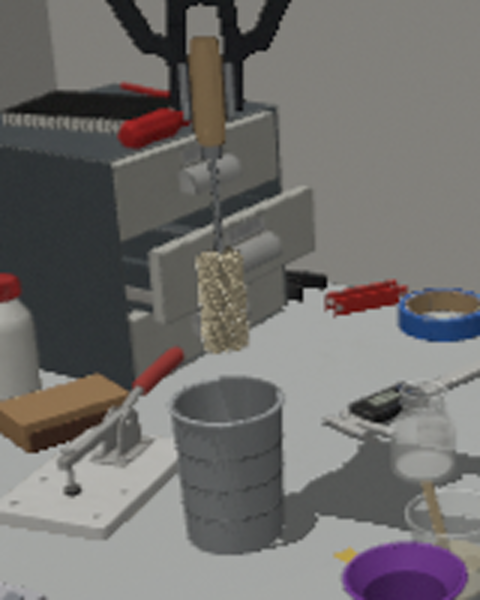

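View pics/c14.png

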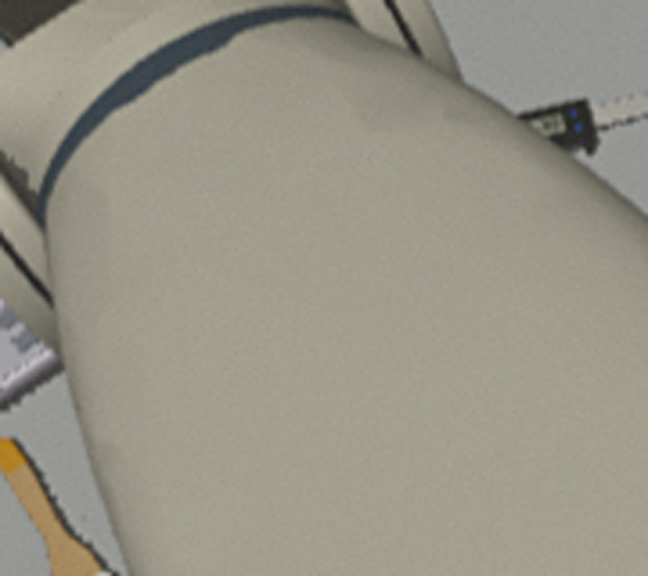

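Run:
```python
from h import *
np.set_printoptions(precision=4,suppress=True)
C=lambda x,y:(160+x/3,80+y/3)
W=lambda x,y:(200+x/2.7,100+y/2.7)
p=np.array([.5621,.4240,.34124]);q=[.82776,.56108,-.00107,.00013];Rt=R.from_quat(q).as_matrix()
print("tip",atz("scene",*C(226,347),.15),"rim",atz("scene",*C(228,401),.11),"foot",atz("scene",*C(236,523),0.))
print("expected tip px",(np.array(proj("scene",[.5615,.4235,.15]))-[160,80])*3)
for u in((335,208),):
  w=watz(*W(*u),.11,p,q);print(w,Rt.T@(w-p))
# rim projection check in wrist: points at radius .04
def wproj(P):
    from workcell import get_calibration as g
    c=g("wrist");M=np.eye(4);M[:3,:3]=Rt;M[:3,3]=p
    v=np.linalg.inv(M@c["mount"])@np.r_[P,1];th=np.arctan2(np.hypot(v[0],v[1]),v[2]);a=v[:2]/np.hypot(v[0],v[1])
    return ((c["fx"]*th*a+[c["cx"],c["cy"]])-[200,100])*2.7
for ctr in((.562,.4245),(.560,.4275)):
  pts=np.array([wproj([ctr[0]+.04*np.cos(t),ctr[1]+.04*np.sin(t),.11]) for t in np.linspace(0,6.283,60)])
  print(ctr,pts.min(0),pts.max(0), "tip",wproj([.5621,.424,.15]))
  pts=np.array([(np.array(proj("scene",[ctr[0]+.04*np.cos(t),ctr[1]+.04*np.sin(t),.11]))-[160,80])*3 for t in np.linspace(0,6.283,60)])
  print(" scene",pts.min(0),pts.max(0))
```

```text
tip [0.5662 0.4215 0.15  ] rim [0.561  0.4249 0.11  ] foot [0.574  0.4209 0.    ]
expected tip px [225.9344 349.7249]
[0.5606 0.4272 0.11  ] [ 0.0028 -0.0023  0.2312]
(0.562, 0.4245) [236.6948 119.4107] [423.9949 302.798 ] tip [329.4586 235.3471]
 scene [171.6618 377.8807] [283.6824 424.6561]
(0.56, 0.4275) [241.3114 112.3481] [428.9386 296.33  ] tip [329.4586 235.3471]
 scene [168.6313 379.6497] [281.0432 426.7209]
```

Call:
{"name": "step_arm", "arguments": {"increments": [0.002,0,0.015,0,0,0,0.002,0,0.035,0,0,0,0.002,0,0.06,0,0,0,0.002,0,0.085,0,0,0,0.002,0,0.11,0,0,0,0.002,0,0.13,0,0,0,0.002,0,0.138,0,0,0,0.002,0,0.138,0,0,0,0.002,0,0.138,0,0,0]}}

```text
time_s: 6.28
position: [0.5636, 0.427, 0.2051]
tcp_rot: [0.828, 0.561, 0.0, 0.0]
wrist_force: [0.3, -0.1, -1.1]
gripper_width: 0.0207
```

Call:
{"name": "step_arm", "arguments": {"increments": [0,0,0.002,0,0,0,0,0,0.004,0,0,0,0,0,0.004,0,0,0]}}

```text
time_s: 6.53
position: [0.5636, 0.4272, 0.2013]
tcp_rot: [0.828, 0.561, 0.001, -0.0]
wrist_force: [0.2, -0.5, -1.4]
gripper_width: 0.0207
```

Run:
```python
from h import *
import cv2
s=robot.sense();print(s["time_s"],s["position"],s["tcp_rot"],s["wrist_force"],s["gripper_width"])
im=capture("wrist");
a=cv2.resize(im[100:320,200:440],None,fx=1.6,fy=1.6)
im=capture("scene")
b=cv2.resize(im[120:280,160:320],None,fx=2.2,fy=2.2,interpolation=cv2.INTER_CUBIC)
cv2.imwrite("pics/c15.png",np.hstack([a,b]))
```

```text
6.5333 [0.56361583 0.42723409 0.20133487] [ 8.27597382e-01  5.61321605e-01  7.91856218e-04 -3.91651605e-05] [ 0.21249165 -0.48698063 -1.44455233] 0.020704926467757113
```

View pics/c15.png

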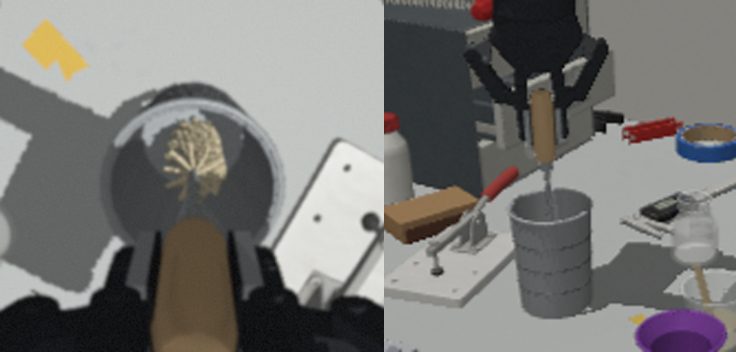

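The brush is inside the beaker and well centred (wrist view 193,160). Next I'll creep down until it touches the floor.

Call:
{"name": "step_arm", "arguments": {"increments": [0,0,0.001,0,0,0,0,0,0.002,0,0,0,0,0,0.003,0,0,0,0,0,0.003,0,0,0]}}

```text
time_s: 6.97
position: [0.5631, 0.4269, 0.197]
tcp_rot: [0.828, 0.561, -0.0, 0.0]
wrist_force: [-0.2, 0.1, -1.6]
gripper_width: 0.0207
```

Call:
{"name": "step_arm", "arguments": {"increments": [0,0,0.001,0,0,0,0,0,0.002,0,0,0,0,0,0.002,0,0,0]}}

```text
time_s: 7.22
position: [0.5637, 0.4272, 0.1968]
tcp_rot: [0.828, 0.561, 0.001, 0.0]
wrist_force: [-2.5, -1.1, 7.7]
gripper_width: 0.0205
```

Contact came at TCP z 0.197 with 7.7 N, so push 1 is done. Now up past the middle and back down for push 2.

Call:
{"name": "step_arm", "arguments": {"increments": [0,0,-0.02,0,0,0,0,0,-0.05,0,0,0,0,0,-0.078,0,0,0,0,0,-0.078,0,0,0,0,0,-0.078,0,0,0]}}

```text
time_s: 7.63
position: [0.5641, 0.4277, 0.2756]
tcp_rot: [0.828, 0.561, 0.002, -0.0]
wrist_force: [-0.7, -0.7, -1.4]
gripper_width: 0.0206
```

Call:
{"name": "step_arm", "arguments": {"increments": [0,0,0.015,0,0,0,0,0,0.04,0,0,0,0,0,0.06,0,0,0,0,0,0.072,0,0,0,0,0,0.075,0,0,0,0,0,0.078,0,0,0,0,0,0.078,0,0,0,0,0,0.078,0,0,0]}}

```text
time_s: 8.3
position: [0.5631, 0.4267, 0.1961]
tcp_rot: [0.828, 0.561, -0.0, 0.0]
wrist_force: [-2.5, -1.9, 8.1]
gripper_width: 0.0206
```

Push 2 reached the floor with 8.1 N. Push 3 next.

Call:
{"name": "step_arm", "arguments": {"increments": [0,0,-0.02,0,0,0,0,0,-0.05,0,0,0,0,0,-0.078,0,0,0,0,0,-0.078,0,0,0,0,0,-0.078,0,0,0]}}

```text
time_s: 8.72
position: [0.5639, 0.4275, 0.2749]
tcp_rot: [0.828, 0.561, 0.002, -0.0]
wrist_force: [-0.2, 0.5, -1.7]
gripper_width: 0.0208
```

Call:
{"name": "step_arm", "arguments": {"increments": [0,0,0.015,0,0,0,0,0,0.04,0,0,0,0,0,0.06,0,0,0,0,0,0.072,0,0,0,0,0,0.075,0,0,0,0,0,0.078,0,0,0,0,0,0.0785,0,0,0,0,0,0.0785,0,0,0]}}

```text
time_s: 9.38
position: [0.5628, 0.4264, 0.1955]
tcp_rot: [0.828, 0.561, -0.001, 0.0]
wrist_force: [-3.3, -4.8, 10.6]
gripper_width: 0.0207
```

Run:
```python
from h import *
import cv2
s=robot.sense();print(s["time_s"],s["position"],s["wrist_force"],s["gripper_width"])
im=capture("wrist");
a=cv2.resize(im[100:320,200:440],None,fx=1.6,fy=1.6)
im=capture("scene")
b=cv2.resize(im[120:280,160:320],None,fx=2.2,fy=2.2,interpolation=cv2.INTER_CUBIC)
cv2.imwrite("pics/c16.png",np.hstack([a,b]))
```

```text
9.3833 [0.56284345 0.42637311 0.19546357] [-3.3428266  -4.83123778 10.5898333 ] 0.02068732902645716
```

View pics/c16.png

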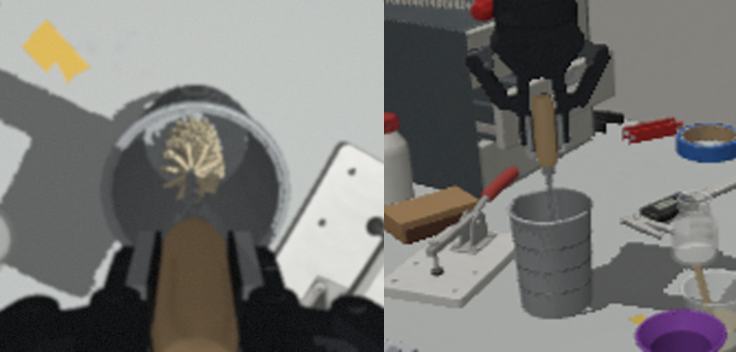

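Call:
{"name": "step_arm", "arguments": {"increments": [0,0,-0.02,0,0,0,0,0,-0.05,0,0,0,0,0,-0.085,0,0,0,0,0,-0.12,0,0,0,0,0,-0.145,0,0,0,0,0,-0.147,0,0,0,0,0,-0.147,0,0,0]}}

```text
time_s: 10.07
position: [0.5637, 0.4273, 0.3432]
tcp_rot: [0.828, 0.561, 0.001, -0.0]
wrist_force: [-0.9, -0.4, -0.7]
gripper_width: 0.0207
```

Call:
{"name": "step_arm", "arguments": {"increments": [-0.015,0,0,0,0,0,-0.04,0.001,0,0,0,0,-0.07,0.001,0,0,0,0,-0.1,0.002,0,0,0,0,-0.14,0.003,0,0,0,0,-0.18,0.003,0,0,0,0,-0.22,0.004,0,0,0,0,-0.26,0.005,0,0,0,0,-0.3,0.006,0,0,0,0,-0.325,0.006,0,0,0,0,-0.345,0.0065,0,0,0,0,-0.3475,0.0065,0,0,0,0]}}

```text
time_s: 11.07
position: [0.4382, 0.099, 0.3396]
tcp_rot: [0.828, 0.56, -0.002, -0.001]
wrist_force: [0.5, 0.6, -1.0]
gripper_width: 0.0205
```

Call:
{"name": "step_arm", "arguments": {"increments": [0,0,0,0,0,0,0,0,0,0,0,0,0,0,0,0,0,0]}}

```text
time_s: 11.32
position: [0.441, 0.1025, 0.3411]
tcp_rot: [0.827, 0.562, -0.0, -0.0]
wrist_force: [0.1, -0.1, -1.1]
gripper_width: 0.0203
```

Run:
```python
from h import *
import cv2
s=robot.sense();print(s["time_s"],s["position"],s["tcp_rot"],s["wrist_force"],s["gripper_width"])
im=capture("wrist");cv2.imwrite("pics/w7.png",im)
a=cv2.resize(im[120:280,240:400],None,fx=2.4,fy=2.4,interpolation=cv2.INTER_CUBIC)
im=capture("scene");cv2.imwrite("pics/s7.png",im)
b=cv2.resize(im[100:260,300:460],None,fx=2.4,fy=2.4,interpolation=cv2.INTER_CUBIC)
cv2.imwrite("pics/c17.png",np.hstack([a,b]))
```

```text
11.3167 [0.44098205 0.10246917 0.34109683] [ 8.27396108e-01  5.61618509e-01 -4.65877082e-04 -3.36042840e-04] [ 0.11654007 -0.10580555 -1.14937257] 0.02034942315246318
```

View pics/c17.png

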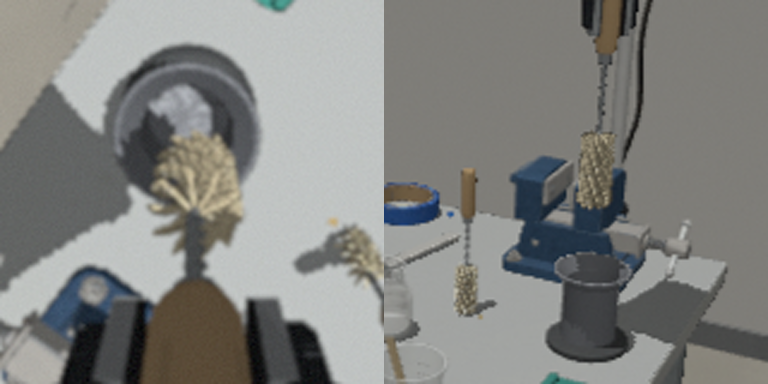

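View pics/s7.png

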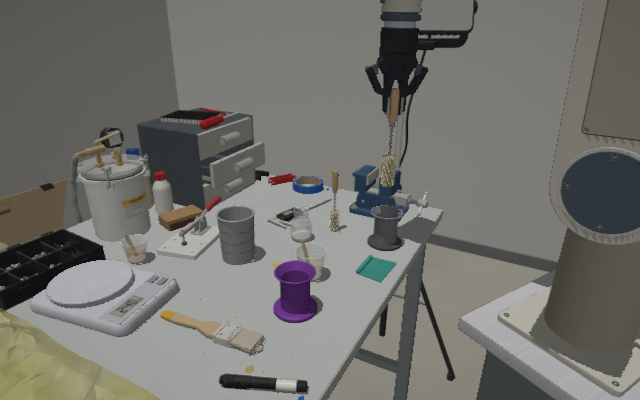

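Call:
{"name": "step_arm", "arguments": {"increments": [-0.0035,0,0,0,0,0,-0.0035,0,0.015,0,0,0,-0.0035,0,0.04,0,0,0,-0.0035,0,0.065,0,0,0,-0.0035,0,0.09,0,0,0,-0.0035,0,0.11,0,0,0,-0.0035,0,0.125,0,0,0,-0.0035,0,0.133,0,0,0,-0.0035,0,0.136,0,0,0,-0.0035,0,0.136,0,0,0]}}

```text
time_s: 12.25
position: [0.4395, 0.0986, 0.2055]
tcp_rot: [0.827, 0.562, -0.0, -0.0]
wrist_force: [-1.0, 1.0, -1.4]
gripper_width: 0.0205
```

Call:
{"name": "step_arm", "arguments": {"increments": [0,0,0.001,0,0,0,0,0,0.002,0,0,0,0,0,0.002,0,0,0]}}

```text
time_s: 12.5
position: [0.44, 0.0986, 0.2045]
tcp_rot: [0.828, 0.561, 0.001, 0.0]
wrist_force: [0.5, 0.3, -0.9]
gripper_width: 0.0206
```

Call:
{"name": "step_arm", "arguments": {"increments": [0,0,0.001,0,0,0,0,0,0.002,0,0,0,0,0,0.002,0,0,0]}}

```text
time_s: 12.75
position: [0.4395, 0.0985, 0.2019]
tcp_rot: [0.828, 0.561, 0.0, 0.0]
wrist_force: [-0.6, 0.8, -1.6]
gripper_width: 0.0207
```

Run:
```python
from h import *
import cv2
s=robot.sense();print(s["time_s"],s["position"],s["tcp_rot"],s["wrist_force"],s["gripper_width"])
im=capture("wrist")
a=cv2.resize(im[120:280,240:400],None,fx=2.4,fy=2.4,interpolation=cv2.INTER_CUBIC)
im=capture("scene")
b=cv2.resize(im[100:260,300:460],None,fx=2.4,fy=2.4,interpolation=cv2.INTER_CUBIC)
cv2.imwrite("pics/c18.png",np.hstack([a,b]))
```

```text
12.75 [0.43947618 0.09846201 0.20189029] [8.27578339e-01 5.61350235e-01 7.53062537e-05 3.64497266e-05] [-0.55075229  0.81409661 -1.63380241] 0.020685183109256777
```

View pics/c18.png

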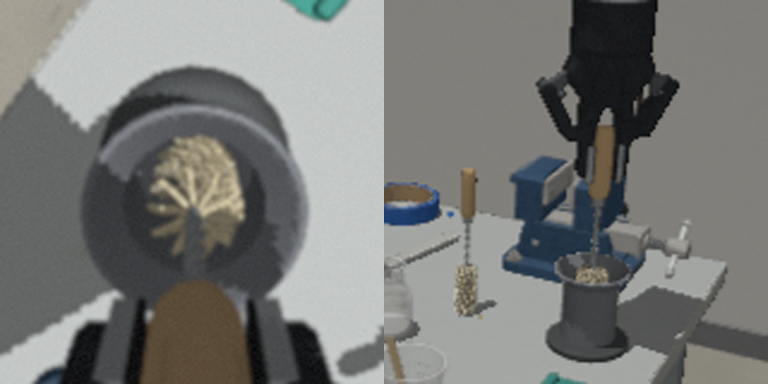

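Call:
{"name": "step_arm", "arguments": {"increments": [0,0,0.001,0,0,0,0,0,0.0015,0,0,0,0,0,0.0015,0,0,0]}}

```text
time_s: 13.1
position: [0.4403, 0.0985, 0.2013]
tcp_rot: [0.828, 0.561, 0.001, 0.0]
wrist_force: [-2.0, -0.0, 9.4]
gripper_width: 0.0206
```

Call:
{"name": "step_arm", "arguments": {"increments": [0,0,0.001,0,0,0,0,0,0.001,0,0,0,0,0,0.001,0,0,0]}}

```text
time_s: 13.35
position: [0.4409, 0.0986, 0.2013]
tcp_rot: [0.828, 0.561, 0.001, 0.001]
wrist_force: [-3.9, -0.8, 18.7]
gripper_width: 0.0207
```

Call:
{"name": "step_arm", "arguments": {"increments": [0,0,-0.001,0,0,0,0,0,-0.0015,0,0,0,0,0,-0.0015,0,0,0]}}

```text
time_s: 13.6
position: [0.4401, 0.0986, 0.2013]
tcp_rot: [0.828, 0.561, 0.001, 0.0]
wrist_force: [0.0, -0.9, 6.8]
gripper_width: 0.0208
```

Call:
{"name": "step_arm", "arguments": {"increments": [0,0,0,0,0,0,0,0,0,0,0,0,0,0,0,0,0,0,0,0,0,0,0,0,0,0,0,0,0,0,0,0,0,0,0,0], "jaw": 130, "grip_force": 20}}

```text
time_s: 14.1
position: [0.4394, 0.0985, 0.2007]
tcp_rot: [0.828, 0.561, -0.0, -0.0]
wrist_force: [0.2, -0.6, -0.1]
gripper_width: 0.0416
```

Call:
{"name": "step_arm", "arguments": {"increments": [0,0,0,0,0,0,0,0,0,0,0,0,0,0,0,0,0,0,0,0,0,0,0,0,0,0,0,0,0,0,0,0,0,0,0,0,0,0,0,0,0,0,0,0,0,0,0,0], "jaw": 0}}

```text
time_s: 14.77
position: [0.4395, 0.0985, 0.2008]
tcp_rot: [0.828, 0.561, -0.0, 0.0]
wrist_force: [0.3, 0.1, -0.1]
gripper_width: 0.0855
```

Run:
```python
from h import *
import cv2
s=robot.sense();print(s["time_s"],s["position"],s["tcp_rot"],s["wrist_force"],s["gripper_width"])
im=capture("wrist")
a=cv2.resize(im[120:360,200:440],None,fx=1.6,fy=1.6,interpolation=cv2.INTER_CUBIC)
im=capture("scene")
b=cv2.resize(im[100:260,300:460],None,fx=2.4,fy=2.4,interpolation=cv2.INTER_CUBIC)
cv2.imwrite("pics/c19.png",np.hstack([a,b]))
```

```text
14.7667 [0.43951682 0.09847669 0.20081952] [ 8.27574936e-01  5.61355257e-01 -7.95473685e-06  2.65065161e-06] [ 0.34687792  0.08521159 -0.0623046 ] 0.08549301865495967
```

View pics/c19.png

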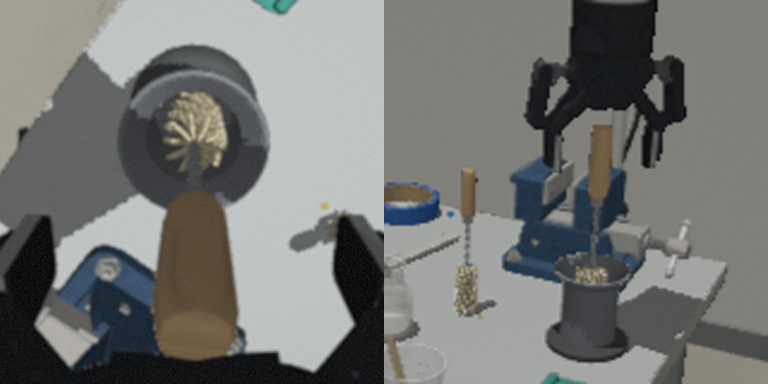

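The brush stands upright and free in the holder. Retreating straight up.

Call:
{"name": "step_arm", "arguments": {"increments": [0,0,-0.01,0,0,0,0,0,-0.025,0,0,0,0,0,-0.05,0,0,0,0,0,-0.08,0,0,0,0,0,-0.11,0,0,0,0,0,-0.14,0,0,0,0,0,-0.15,0,0,0,0,0,-0.15,0,0,0,0,0,-0.15,0,0,0,0,0,-0.15,0,0,0]}}

```text
time_s: 15.7
position: [0.4386, 0.0983, 0.3495]
tcp_rot: [0.828, 0.561, -0.001, -0.0]
wrist_force: [0.1, 0.2, -0.1]
gripper_width: 0.0854
```

Run:
```python
from h import *
import cv2
s=robot.sense();print(s["time_s"],s["position"],s["wrist_force"],s["gripper_width"])
im=capture("scene");cv2.imwrite("pics/s8.png",im)
```

```text
15.7 [0.43859694 0.09831089 0.34946906] [ 0.14012162  0.20935728 -0.06296673] 0.08543187011214695
```

View pics/s8.png

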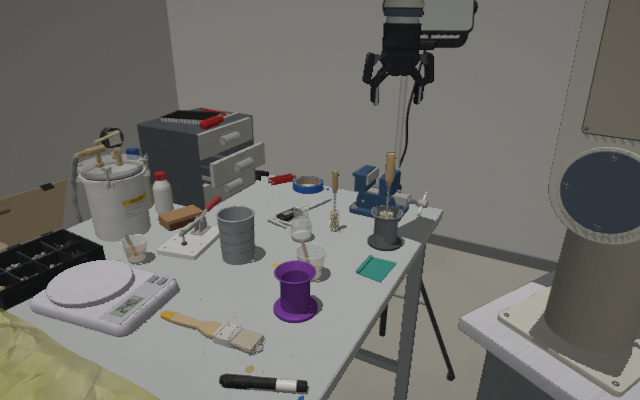

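The brush stands in the grey holder (389,200), the beaker is unmoved at (237,235), and the gripper is clear. Handing in.

```bash
python3 -c "
from workcell import robot
print(robot.close_job())"
```

```text
the job is handed in; nothing more can be done
None
```

I scrubbed the steel beaker with three pushes to the bottom, stood the brush back in its grey holder, let go and handed the job in at about 16 s.

- **Scrubbing:** I took the larger brush and centred it in the beaker. Each push met the floor, reading about 8, 8 and 11 N. Between pushes I raised the tip to about 80 mm, well past the 55 mm middle.
- **Putting back:** I lowered the brush until it touched the holder floor. The wrist reading peaked at 19 N because the last creep step went a little too far, so I backed off before opening the gripper.
- **Last checks:** The final picture shows the brush upright in the holder, the beaker standing in place and the neighbouring things undisturbed. The gripper was clear, with wrist force near zero.
- **Disagreements:** The cameras first differed by up to about 9 mm, more than the stated 2 mm, so I checked from closer up before gripping and inserting. Contact in the holder came about 2 mm lower than expected, which suggests the brush slid slightly in the grip during the pushes.

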